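# Weigh out the rock sugar

## Robot

A 6-joint arm with a two-finger parallel gripper is mounted at the origin on the work surface. World frame = base frame: x ahead of the robot, y to its left, z up, the work surface at z = 0. Lengths are in m, angles in rad, forces in N, time in s.
With the tool pointing down it reaches from about 0.35 to 0.975 m from the base axis. Payload 4.9 kg.
Tool frame: the origin (TCP) lies on the centre line of the jaws, within the pads' length; the fingertips stand 8 mm ahead of it and the grasp point (between the pads) lies 11 mm behind it; z points along the fingers, y is the line along which they close (so a half turn about z gives the same grasp; the last joint's range is limited). The gripper opens to 85 mm and grips with 20 to 120 N. Pads are 22 mm wide; open, the fingers measure 114 mm over their backs; the gripper's body (76 mm by 85 mm) begins 54 mm behind the grasp point. The pads swing forward as they close: fully open they stand 13 mm farther back than shut.
Start: joints at [1.088, 0.053, 1.613, -0, 1.476, -0.119], TCP at [0.222, 0.584, 0.239] pointing down, gripper open.
Joint ranges: [-3.01, 3.01], [-1.01, 2.22], [0.06, 2.58], [-1.02, 4.17], [0.09, 2.62], [-3.14, 3.14]. Speed limits (rad/s): [2.57, 2.57, 3.14, 3.14, 3.14, 3.14].

## Interface

Orientations are given as a rotation vector (axis times angle).
In Python, from station import ctrl gives the robot as it stands.
- The arm moves only by the shell command python3 -m jog 'ROWS' [FORCE]. ROWS is rows parted by semicolons, their numbers by spaces, 1 to 20 of them, each of 7 numbers: the finger opening in m, then dx, dy, dz in m, then a rotation vector rx, ry, rz in rad; each row is the pose to reach, as a shift and turn from the pose commanded when the command began, along the tool's axes at that moment; what a row does not reach only later rows make up. A row lasts 1/12 s, in which the tool goes at most 0.0417 m and 0.125 rad, less where a joint would pass 70% of its speed; a pose out of reach is approached as far as the arm can. The fingers move at their own pace and stop on an object; FORCE is the grip in N (left out, the last holds). Time passes only in rows, so rows that do not move let the fingers close. It prints the time, the measured TCP pose, the force, the opening and the grip force at its end.
- ctrl.get_obs(): the state, without advancing time (a new reading comes with each control period).
- ctrl.get_image(name): name is "scene" or "top"; returns the picture (400x640x3 uint8, red, green, blue); there is no depth.
- ctrl.camera_params(name): a dict with "fx", "fy", "cx", "cy" (pixels), "T" (4x4, takes a point from camera to world coordinates). Camera axes: x right, y down, z forward; pixel columns grow to the right and rows downward; lengths in m; the calibration is good to about 2 mm. A picture is of the moment at which its call begins. camera_params takes no time and is no camera call.
- ctrl.finish_job(): hands the job in; it is judged then, once.
Trained networks look in the newest picture that a camera, given by its name, has taken for a name from the list of things; names that differ only in an ending like _2 or _b are one class to them, and where a whole thing is asked for, a point or a joint stands for the part that bears it (a point fixed in the world has none). Each returns a list of dicts, best first, with "p" (0 to 1); they miss things now and then, are a little off and sometimes report something else, mostly with a low value. They report only what shows in the picture. A call takes as long as a camera call. They do not tell look-alikes from the thing itself.
- ctrl.find_in(camera, thing): "extent" ([left, top, right, bottom] in pixels, round what is visible of it).
- ctrl.cut_out(camera, thing): "mask" (400x640 bool, what is visible of it) and "extent" ([left, top, right, bottom] in pixels, round what is visible of it).
- ctrl.tip_of(camera, thing): "xy" ([column, row] in pixels: a listed point, or the origin of a listed thing).
The state is a dict: "t": time; "q": joint angles; "dq": joint speeds; "effort": joint torques, N m; "tool_pos": TCP position; "tool_rot": TCP orientation; "contact_force": force on the tool from outside, world axes, zero at the start; "wrist_torque": the same for the moment, N m; "opening": finger opening in m; "grip_force": force on a finger pad.
Only numpy, scipy, OpenCV 4.12 (cv2) and the standard library are available. Lean on these libraries where they do the work, as an engineer would, in place of code of your own. Each camera call takes 0.05 s, during which the arm holds its last target. There are 200 camera calls.

## Task

Weigh out the rock sugar from the steel jug: first switch the scale on with its red toggle while the pan is still empty, so that it zeroes, then take the jug by its handle, bring its spout down over the pan to within 3 cm of the height of the rim before any lump runs out, and tip all six lumps in from there so that none drops from high up or jumps out. Don't lean the jug on the scale; afterwards stand the empty jug gently back upright in the middle of its green coaster and leave the other things on the counter where they are.

Things in the scene. Friction and masses are not known exactly. Their poses are not given: they have to be found in the camera images.
- scale: bench scale, fixed to the counter; origin on the counter under the centre of the pan, z up, its console side is -x (towards the robot at yaw 0). White housing 190 x 190 mm, 42 mm high, centred on the origin; grey console 64 mm deep in front of it (x -157 to -93 mm, y -95 to 95 mm), deck 40 mm high, with a dark display on its +y half and the red toggle at x -125, y -52 mm.
- pan (a point): centre of the inner floor of the scale's round steel pan, 60 mm above the counter; the pan is fixed on the scale, shallow: floor 130 mm across, flaring to a rim 176 mm across and 23 mm above the floor (83 mm above the counter). Axes as the scale.
- switch (a joint): scale's power toggle, angle in rad: 0 = off (bat leaning 0.4 rad from upright to the scale's -y), 0.8 = on (leaning 0.4 rad to the scale's +y). It is top-heavy: a sideways push of under 1 N at the tip carries it past the middle (0.4) and it drops over to the other stop; both stops are rigid.
- switch_tip (a point): point near the top of the red toggle bat, on its axis, 28 mm from its pivot; the bat is 32 mm long and at most 11 mm thick, pivot 41 mm above the counter; this point is about 67 mm above the counter when off or on and moves about 22 mm along the scale's +y from off to on.
- coaster: round green silicone coaster, 110 mm across, 5 mm thick, fixed on the counter; origin at the centre of its underside. The jug stands on it.
- jug: flared stainless jug, loose, 0.15 to 0.31 kg empty, origin at the centre of its underside; its z points up out of the mouth, +x to the spout, -x to the handle. Outside 62 mm across at the foot, 94 mm at the rim, 85 mm high, wall 2.5 mm, floor 3 mm.
- jug_spout (a point): tip of the jug's pouring lip: 61 mm from the jug's axis along its +x, 100 mm above its underside. The lip is a trough 20 mm wide and rises outward at 45 deg from the rim.
- jug_grip (a point): middle of the upright bar of the jug's handle, 86 mm from the jug's axis along -x, 62 mm above its underside. The bar is 12 mm wide across the jug's y, 9 mm thick along x, from 30 to 82 mm above the underside, 39 mm clear of the wall; arms 12 mm wide, 8 mm high, join it to the wall at 78 and 34 mm. Friction is about 0.6: gripped with 15 N the jug turns about the pads, 50 N or more holds it.
- jug_mid (a point): middle of the inside of the jug, on its axis, 45 mm above its underside. The lumps stay inside while the jug is tipped by up to about 65 deg; they run out one after another between about 80 and 115 deg, and a stubborn one may need a little more or a rock back and forth.
- lump0: amber rock-sugar lump 1 of 6, loose, a squat rounded crystal about 24 mm across and 20 mm high, 10.5 g; origin at its middle. All six start inside the jug.
- lump1: amber rock-sugar lump 2 of 6, loose, a squat rounded crystal about 24 mm across and 20 mm high, 10.5 g; origin at its middle. All six start inside the jug.
- lump2: amber rock-sugar lump 3 of 6, loose, a squat rounded crystal about 24 mm across and 20 mm high, 10.5 g; origin at its middle. All six start inside the jug.
- lump3: amber rock-sugar lump 4 of 6, loose, a squat rounded crystal about 24 mm across and 20 mm high, 10.5 g; origin at its middle. All six start inside the jug.
- lump4: amber rock-sugar lump 5 of 6, loose, a squat rounded crystal about 24 mm across and 20 mm high, 10.5 g; origin at its middle. All six start inside the jug.
- lump5: amber rock-sugar lump 6 of 6, loose, a squat rounded crystal about 24 mm across and 20 mm high, 10.5 g; origin at its middle. All six start inside the jug.
- cup: empty double-wall glass cup, 80 mm across, 85 mm high, loose bystander; origin at the centre of its underside.
- mug: white ceramic mug, 82 mm across, 92 mm high, handle on its +y side out to 78 mm, loose bystander; origin at the centre of its underside.
- tin: closed aluminium tin, 77 mm across, 109 mm high, loose bystander; origin at the centre of its underside.
- dripper: slate-grey ceramic dripper, cone 112 mm across at the top, 92 mm high, handle on its +y side out to 87 mm, loose bystander; origin at the centre of its underside.
- spoon: stainless spoon 150 mm long lying on the counter along its own x, loose bystander; origin at its middle on the counter.
Not all that is in view belongs to the job. There is more than one size of the coaster; the one meant has the size given above.

How it is judged:
On the way, in this order (a step that is already met when the one before it is completed fails the run):
1. the scale is switched on while all the lumps are still in the jug (value of joint switch above 0.65 rad and distance between each of lump0, lump1, lump2, lump3, lump4, lump5 and jug_mid below 0.075 m), for 0.2 s.
2. the spout is over the pan, less than 45 mm above the height of its rim, with all the lumps still in the jug (horizontal distance between jug_spout and pan below 0.085 m and z of jug_spout in the frame of pan below 0.068 m and distance between each of lump0, lump1, lump2, lump3, lump4, lump5 and jug_mid below 0.075 m), for 0.1 s.
3. all six lumps are in the pan (horizontal distance between each of lump0, lump1, lump2, lump3, lump4, lump5 and pan below 0.085 m and z of lump0 in the frame of pan between 0 and 0.045 m and z of lump1 in the frame of pan between 0 and 0.045 m and z of lump2 in the frame of pan between 0 and 0.045 m and z of lump3 in the frame of pan between 0 and 0.045 m and z of lump4 in the frame of pan between 0 and 0.045 m and z of lump5 in the frame of pan between 0 and 0.045 m), for 0.2 s.
At the end, for the whole second after the job is handed in: the toggle is on; all six lumps lie at rest in the pan; the jug stands upright (within 0.08 rad) and released on the coaster, its axis within 20 mm of the coaster's centre; the cup, mug, tin, dripper and spoon are within 20 mm of where they were (all of step 3 and value of joint switch above 0.65 rad and horizontal distance between jug and coaster below 0.02 m and angle between jug's own z axis and vertical below 0.08 rad and z of jug in the frame of coaster below 0.008 m and linear speed of each of jug, lump0, lump1, lump2, lump3, lump4, lump5 below 0.03 m/s and distance of each of cup, mug, tin, dripper, spoon from where it was at the start of the episode below 0.02 m); the robot touches nothing.
It fails at once if a lump is outside the jug more than 95 mm above the pan's floor (72 mm above the height of its rim): it falls or jumps from too high ((distance between lump0 and jug_mid above 0.105 m and z of lump0 in the frame of pan above 0.095 m) or (distance between lump1 and jug_mid above 0.105 m and z of lump1 in the frame of pan above 0.095 m) or (distance between lump2 and jug_mid above 0.105 m and z of lump2 in the frame of pan above 0.095 m) or (distance between lump3 and jug_mid above 0.105 m and z of lump3 in the frame of pan above 0.095 m) or (distance between lump4 and jug_mid above 0.105 m and z of lump4 in the frame of pan above 0.095 m) or (distance between lump5 and jug_mid above 0.105 m and z of lump5 in the frame of pan above 0.095 m)).
It fails at once if the jug leans on the scale with more than 15 N (contact force between jug and scale above 15 N).
It fails at once if the jug is set down hard after the pour: it presses on the coaster with more than 30 N (distance between lump0 and jug_mid above 0.15 m and contact force between jug and coaster above 30 N).
It fails at once if a bystander is shifted by more than 20 mm or tipped over (distance of any of cup, mug, tin, dripper, spoon from where it was at the start of the episode above 0.02 m or angle between any of cup, mug, tin, dripper's own z axis and vertical above 0.35 rad).
It also fails if it takes over 67 s, if anything falls off the work surface, if the arm or the gripper's body presses on something with over 40 N, if the wrist force passes 120 N, or if a joint passes its speed limit or range.

## Working session

There is one attempt and no reset: what is moved stays moved. The work goes in short steps, Python scripts to look and compute and a shell command to move; the robot and the scene stay as the last step left them, time stands still between calls to the robot, and variables do not carry over. Pictures are saved under pics/ and viewed, at most 10 in all, crops included, and the job is handed in when it is done.

```bash
ls; mkdir -p pics
cat > h.py <<'E'
import numpy as np, cv2
from station import ctrl
from scipy.spatial.transform import Rotation as R
def ray(cam,uv):
    p=ctrl.camera_params(cam);T=np.array(p["T"])
    d=T[:3,:3]@np.array([(uv[0]-p["cx"])/p["fx"],(uv[1]-p["cy"])/p["fy"],1]);return T[:3,3],d
def at_z(cam,uv,z):
    o,d=ray(cam,uv);return o+d*(z-o[2])/d[2]
def proj(cam,P):
    p=ctrl.camera_params(cam);T=np.array(p["T"]);c=T[:3,:3].T@(np.array(P)-T[:3,3])
    return np.array([p["fx"]*c[0]/c[2]+p["cx"],p["fy"]*c[1]/c[2]+p["cy"]])
def shot(cam,name):
    im=ctrl.get_image(cam);cv2.imwrite(f"pics/{name}.png",im[:,:,::-1]);return im
E
python3 - <<'E'
from h import *
np.set_printoptions(precision=3,suppress=True)
a=shot("scene","s0");b=shot("top","t0")
for c in("scene","top"):
    print(c,np.array(ctrl.camera_params(c)["T"])[:3,3])
    for n in("pan","switch_tip","jug_spout","jug_grip","coaster","jug"):
        for r in ctrl.tip_of(c,n)[:3]: print(n,r["p"],np.round(r["xy"],1), at_z(c,r["xy"],{"pan":.06,"switch_tip":.067,"jug_spout":.105,"jug_grip":.067,"coaster":0,"jug":.005}[n]))
E
```

```text
pics
scene [1.341 0.111 1.053]
pan 0.93 [355.3 207.5] [0.567 0.095 0.06 ]
jug_spout 0.68 [262.7 175.5] [ 0.522 -0.225  0.105]
jug_grip 0.93 [221.5 178.1] [ 0.526 -0.376  0.067]
coaster 0.81 [248.3 195.9] [ 0.535 -0.287  0.   ]
coaster 0.78 [274.2 167.9] [ 0.386 -0.23   0.   ]
coaster 0.67 [201.3 200.4] [ 0.584 -0.445  0.   ]
jug 0.98 [252.5 195. ] [ 0.532 -0.272  0.005]
top [ 0.486 -0.007  1.12 ]
pan 0.74 [285.7 215.9] [0.564 0.09  0.06 ]
switch_tip 0.46 [296. 269.] [0.429 0.061 0.067]
jug_spout 0.72 [410.7 234.6] [ 0.518 -0.22   0.105]
jug_spout 0.54 [285.  215.8] [0.56  0.088 0.105]
jug_spout 0.24 [422.7 231.9] [ 0.525 -0.25   0.105]
jug_grip 0.8 [467.1 231.6] [ 0.528 -0.371  0.067]
coaster 0.95 [423.6 233.7] [ 0.524 -0.277  0.   ]
coaster 0.74 [413.1 282.7] [ 0.393 -0.247  0.   ]
coaster 0.74 [483.1 209.7] [ 0.59  -0.439  0.   ]
jug 0.95 [426.2 230.5] [ 0.532 -0.283  0.005]
jug 0.73 [430.  236.7] [ 0.516 -0.293  0.005]
```

Run:
```python
import cv2
a=cv2.imread("pics/s0.png")[100:300,150:550];b=cv2.imread("pics/t0.png")[150:350,200:520]
cv2.imwrite("pics/s0c.png",cv2.resize(a,(800,400),interpolation=2));cv2.imwrite("pics/t0c.png",cv2.resize(b,(800,500),interpolation=2))
```

```text
(no output)
```

View pics/s0c.png

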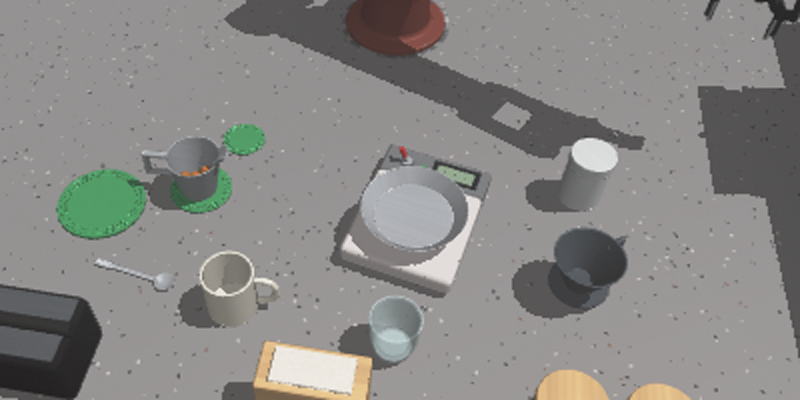

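View pics/t0c.png

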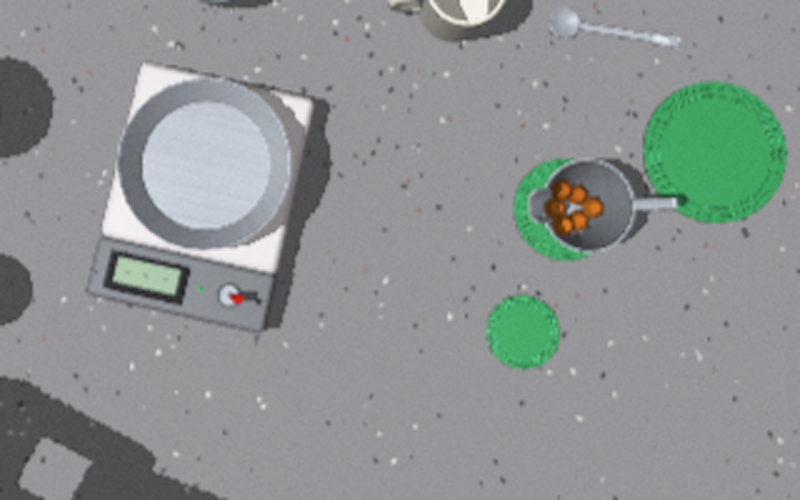

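The scene view shows the jug (spout towards +y) on the middle-sized green coaster. The scale is yawed about -0.2 rad, with its red toggle at about (352, 177) in the full scene image. Next I'll refine the measurements.

Run:
```python
from h import *
np.set_printoptions(precision=3,suppress=True)
for c,f in(("scene","s0"),("top","t0")):
    im=cv2.imread(f"pics/{f}.png").astype(int);B,G,Rr=im[...,0],im[...,1],im[...,2]
    m=(Rr>150)&(G<70)&(B<70)
    m[:,:240]=0;m[:,420:]=0;m[:150]=0;m[310:]=0
    v,u=np.nonzero(m);print(c,"red",len(u),u.mean(),v.mean(),at_z(c,(u.mean(),v.mean()),.062))
    m=((G-Rr>40)&(G-B>20)).astype(np.uint8)
    n,l,s,ce=cv2.connectedComponentsWithStats(m)
    for i in range(1,n):
        if s[i,4]>60:
            cn=max(cv2.findContours((l==i).astype(np.uint8),0,1)[0],key=len)
            P=np.array([at_z(c,p[0],.005)[:2] for p in cv2.convexHull(cn)]).astype(np.float32)
            print(" green",s[i,4],cv2.minEnclosingCircle(P))
    for n in("scale","jug","coaster"):
        r=ctrl.cut_out(c,n)
        for k in r[:1]:
            cn=max(cv2.findContours(k["mask"].astype(np.uint8),0,1)[0],key=len)
            print(n,k["p"],k["extent"])
            if n=="scale" and c=="top":
                P=np.array([at_z(c,p[0],.041)[:2] for p in cn]).astype(np.float32)
                print(cv2.minAreaRect(P), cv2.boxPoints(cv2.minAreaRect(P)))
# triangulate
def tri(a,b):
    A=[];bb=[]
    for c,uv in(("scene",a),("top",b)):
        o,d=ray(c,uv);d/=np.linalg.norm(d);M=np.eye(3)-np.outer(d,d);A.append(M);bb.append(M@o)
    A=np.vstack(A);bb=np.hstack(bb);x=np.linalg.lstsq(A,bb,rcond=None)[0];return x,np.linalg.norm(A@x-bb)
print("pan",tri((355.3,207.5),(285.7,215.9)),"grip",tri((221.5,178.1),(467.1,231.6)),"spout",tri((262.7,175.5),(410.7,234.6)))
o=ctrl.get_obs();print(o["t"],o["q"],o["tool_pos"],R.from_rotvec(o["tool_rot"]).as_matrix(),o["opening"])
```

```text
scene red 5 351.2 175.2 [0.428 0.064 0.062]
 green 239 ((0.39670610427856445, -0.2364431470632553), 0.03911788389086723)
 green 1151 ((0.5896738171577454, -0.44429805874824524), 0.07696694135665894)
 green 190 ((0.529205322265625, -0.27405092120170593), 0.053912386298179626)
scale 0.85 [324.2, 175.9, 394.9, 245.8]
jug 0.6 [222.9, 170.9, 262.1, 198.7]
coaster 0.97 [182.7, 184.4, 224.4, 217.4]
top red 11 294.6363636363636 268.90909090909093 [0.429 0.065 0.062]
 green 2512 ((0.5883034467697144, -0.44348931312561035), 0.07695368677377701)
 green 408 ((0.5248136520385742, -0.2804250419139862), 0.0546586811542511)
 green 684 ((0.3937559723854065, -0.2342400848865509), 0.03899659588932991)
scale 0.8 [235.8, 177.9, 330.2, 282.0]
((0.5362146496772766, 0.10590389370918274), (0.19169636070728302, 0.25322118401527405), 78.31282043457031) [[ 0.393  0.038]
 [ 0.641 -0.014]
 [ 0.68   0.174]
 [ 0.432  0.225]]
jug 0.95 [409.3, 213.7, 467.4, 251.6]
coaster 0.91 [400.8, 213.3, 434.7, 256.6]
pan (array([0.564, 0.093, 0.056]), np.float64(0.003109028840584966)) grip (array([ 0.528, -0.373,  0.07 ]), np.float64(0.0033363164125890937)) spout (array([ 0.518, -0.224,  0.101]), np.float64(0.004046475812385083))
1.0 [ 1.088  0.053  1.613 -0.     1.476 -0.119] [0.222 0.584 0.239] [[-0.935  0.356  0.   ]
 [ 0.356  0.935 -0.   ]
 [-0.    -0.    -1.   ]] 0.08550304237588567
```

```bash
T="-0.387 -0.451 0 0 0 -0.158"; python3 -m jog '0 -0.387 -0.451 0 0 0 -0.158;0 -0.387 -0.451 0 0 0 -0.158;0 -0.387 -0.451 0 0 0 -0.158;0 -0.387 -0.451 0 0 0 -0.158;0 -0.387 -0.451 0 0 0 -0.158;0 -0.387 -0.451 0 0 0 -0.158;0 -0.387 -0.451 0 0 0 -0.158;0 -0.387 -0.451 0 0 0 -0.158;0 -0.387 -0.451 0 0 0 -0.158;0 -0.387 -0.451 0 0 0 -0.158;0 -0.387 -0.451 0 0 0 -0.158;0 -0.387 -0.451 0 0 0 -0.158;0 -0.387 -0.451 0 0 0 -0.158;0 -0.387 -0.451 0 0 0 -0.158;0 -0.387 -0.451 0 0 0 -0.158;0 -0.387 -0.451 0 0 0 -0.158;0 -0.387 -0.451 0 0 0 -0.158;0 -0.387 -0.451 0 0 0 -0.158' 20
cat >> h.py <<'E'
np.set_printoptions(precision=4,suppress=True)
def log():
    import json
    o=ctrl.get_obs();open("log.jsonl","a").write(json.dumps({k:np.array(o[k]).tolist() for k in("q","tool_pos","tool_rot")})+"\n")
    print("t",o["t"],"q",np.array(o["q"]),"p",np.array(o["tool_pos"]),"F",np.array(o["contact_force"]));print(R.from_rotvec(o["tool_rot"]).as_matrix());return o
def intool(dw):  # world displacement -> tool axes
    o=ctrl.get_obs();return R.from_rotvec(o["tool_rot"]).as_matrix().T@np.array(dw)
E
python3 -c "from h import *;log()"
```

```text
t: 2.5
tool_pos: [0.4233, 0.026, 0.2392]
tool_rot: [-0.321, -3.125, -0.001]
contact_force: [-0.3, 0.8, -0.3]
opening: 0.0002
grip_force: 0.0
t 2.5 q [-0.1149 -0.4621  2.0546  0.0006  1.5494 -1.4813] p [0.4233 0.026  0.2392] F [-0.2648  0.8426 -0.2671]
[[-0.9792  0.203  -0.0003]
 [ 0.203   0.9792  0.0006]
 [ 0.0004  0.0006 -1.    ]]
```

```bash
python3 -m jog '0 0 0 0.12 0 0 0;0 0 0 0.12 0 0 0;0 0 0 0.12 0 0 0;0 0 0 0.15 0 0 0;0 0 0 0.179 0 0 0;0 0 0 0.179 0 0 0;0 0 0 0.179 0 0 0;0 0.000 0.01 0.179 0 0 0;0 0 0.018 0.179 0 0 0;0 0 0.024 0.179 0 0 0;0 0 0.030 0.179 0 0 0;0 0 0.033 0.179 0 0 0;0 0 0.033 0.179 0 0 0'
python3 - <<'E'
from h import *
log();a=shot("top","t1");b=shot("scene","s1")
x=np.hstack([cv2.resize(a[235:305,250:330],(480,420)),cv2.resize(b[150:203,330:370],(317,420))])
cv2.imwrite("pics/c1.png",x[:,:,::-1])
E
```

```text
t: 3.58
tool_pos: [0.4308, 0.058, 0.0609]
tool_rot: [0.321, 3.124, 0.0]
contact_force: [0.1, -0.4, -0.1]
opening: 0.0001
grip_force: 0.0
t 3.5833 q [-0.0379 -0.2364  2.1966  0.0003  1.1803 -1.4042] p [0.4308 0.058  0.0609] F [ 0.1474 -0.4149 -0.1099]
[[-0.9791  0.2031  0.0011]
 [ 0.2031  0.9791  0.0002]
 [-0.001   0.0004 -1.    ]]
```

View pics/c1.png

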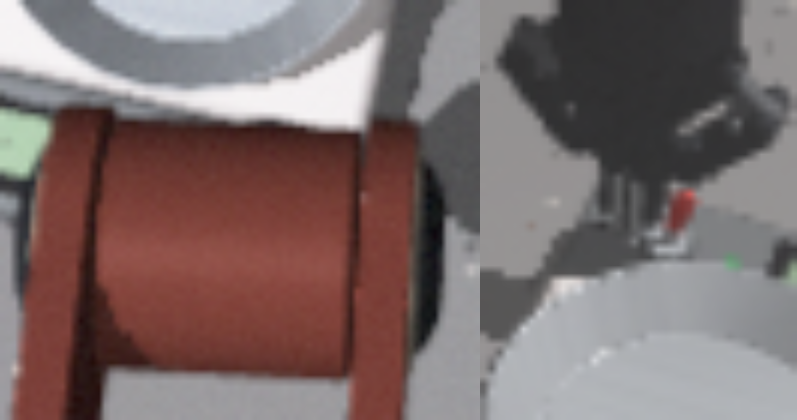

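The scene crop shows the bat (about (365, 176) in the full image) leaning to +y, which is on. I'll confirm that after retreating. Now I'll back off, rise, and start tilting towards the jug.

```bash
python3 -m jog '0 0 -0.03 0 0 0 0;0 0 -0.03 -0.04 0 0 0;0 0 -0.03 -0.08 0 0 0;0 0 -0.03 -0.12 0 0 0;0 0 -0.03 -0.16 0 0 0;0 0 -0.04 -0.2 0 0 0;0.085 -0.1 -0.387 -0.24 -0.783 0.162 0;0.085 -0.1 -0.387 -0.24 -0.783 0.162 0;0.085 -0.1 -0.387 -0.24 -0.783 0.162 0;0.085 -0.1 -0.387 -0.24 -0.783 0.162 0;0.085 -0.1 -0.387 -0.24 -0.783 0.162 0;0.085 -0.1 -0.387 -0.24 -0.783 0.162 0'
python3 -c "from h import *;log()"
python3 -m jog '0.085 -0.05 -0.22 0 0 0 0;0.085 -0.05 -0.22 0 0 0 0;0.085 -0.05 -0.22 0 0 0 0'
python3 -c "from h import *;log();shot('top','t2');shot('scene','s2')"
```

```text
t: 4.68
tool_pos: [0.4396, -0.2245, 0.2881]
tool_rot: [-0.297, -2.857, -1.091]
contact_force: [2.1, -0.8, 0.9]
opening: 0.0722
grip_force: 0.0
t 4.6833 q [-0.8711  0.0001  1.7006  0.4933  1.9886 -2.1598] p [ 0.4396 -0.2245  0.2881] F [ 2.1277 -0.8253  0.9071]
[[-0.979   0.2038  0.0049]
 [ 0.1552  0.7294  0.6663]
 [ 0.1322  0.6531 -0.7457]]
t: 4.93
tool_pos: [0.4417, -0.3177, 0.2023]
tool_rot: [-0.299, -2.857, -1.084]
contact_force: [-0.0, -0.5, 0.4]
opening: 0.0853
grip_force: 0.0
t 4.9333 q [-0.9575  0.226   1.6026  0.4187  1.9094 -2.3021] p [ 0.4417 -0.3177  0.2023] F [-0.0188 -0.511   0.3798]
[[-0.9786  0.2059  0.0023]
 [ 0.1556  0.7322  0.6631]
 [ 0.1348  0.6492 -0.7485]]
```

```bash
cat > kin.py <<'E'
import json,numpy as np
from scipy.spatial.transform import Rotation as R
from scipy.optimize import least_squares
ez=lambda a:R.from_euler('z',a).as_matrix(); ey=lambda a:R.from_euler('y',a).as_matrix()
def rows(q):
    A=ez(q[0]);B=A@ey(q[1]);C=A@ey(q[1]+q[2]);D=C@ez(q[3]);E=D@ey(q[4])@ez(q[5]+np.pi/2)
    M=np.column_stack([A[:,0],A[:,1],A[:,2],B[:,2],C[:,0],C[:,2],E[:,2]]);return M,E
S=[json.loads(l) for l in open("log.jsonl")]
S.append(dict(q=[1.088,.053,1.613,0,1.476,-.119],tool_pos=[.222,.584,.239],tool_rot=None))
M=np.vstack([rows(s["q"])[0] for s in S]);b=np.hstack([s["tool_pos"] for s in S])
x,res,rk,sv=np.linalg.lstsq(M,b,rcond=1e-4)
LO=np.array([-3.01,-1.01,.06,-1.02,.09,-3.14]);HI=np.array([3.01,2.22,2.58,4.17,2.62,3.14])
def fk(q): m,E=rows(q);return m@x,E
def ik(p,Rt,q0):
    f=lambda q:np.hstack([(fk(q)[0]-p)*5,(R.from_matrix(Rt.T@fk(q)[1])).as_rotvec()])
    s=least_squares(f,np.clip(q0,LO+.01,HI-.01),bounds=(LO,HI));return s.x,np.linalg.norm(s.fun)
if __name__=="__main__":
    np.set_printoptions(precision=4,suppress=True)
    print(x,rk,sv,np.abs(M@x-b).max())
    for s in S[:-1]: print(np.abs(rows(s["q"])[1]-R.from_rotvec(s["tool_rot"]).as_matrix()).max())
E
python3 kin.py
python3 - <<'E'
from h import *
a=cv2.imread("pics/s2.png");cv2.imwrite("pics/c2.png",cv2.resize(a[100:260,180:400],(800,582),interpolation=2))
E
```

```text
[0.     0.0743 0.2378 0.4261 0.0954 0.6097 0.2713] 7 [4.3668 3.1913 2.2575 0.6432 0.3911 0.2055 0.2042] 0.0002023730543235791
6.730184985703769e-16
6.422813669804128e-16
6.661338147750939e-16
3.885780586188048e-16
```

View pics/c2.png

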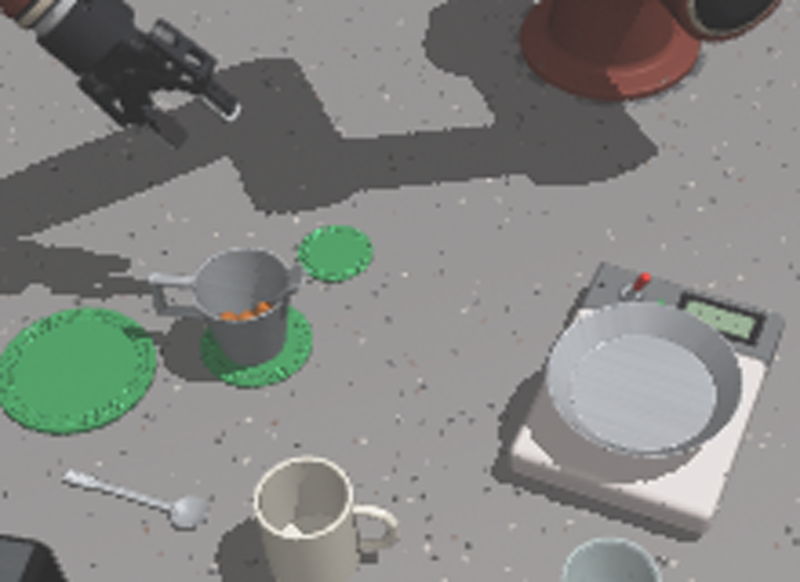

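Picture: the toggle (about (357, 178) full image) now leans to the display side, so it is on. The jug and lumps are untouched and my kinematic model fits to 0.2 mm. Next: check reach for the grasp and pour.

```bash
cat > plan.py <<'E'
from kin import *
def jugR(psi,t):
    d=np.array([np.cos(psi),np.sin(psi),0]);u=np.array([0,0,1.])
    X=d*np.cos(t)-u*np.sin(t);Z=d*np.sin(t)+u*np.cos(t);return np.column_stack([X,np.cross(Z,X),Z])
def toolR(J,p,s):
    z=J@[np.cos(p),0,-np.sin(p)];y=s*J[:,1];return np.column_stack([np.cross(y,z),y,z])
GRIP=np.array([-.086,0,.062]);SP=np.array([.061,0,.100])
def tcp_from_grip(g,Rt): return g+.011*Rt[:,2]
def pour_pose(spout,psi,t,p,s):
    J=jugR(psi,t);Rt=toolR(J,p,s);return tcp_from_grip(spout+J@(GRIP-SP),Rt),Rt
E
python3 - <<'E'
from plan import *
np.set_printoptions(precision=2,suppress=True)
q0=np.array(S[-2]["q"])
for s in(1,-1):
  for p in np.radians([10,25,40]):
    J=jugR(1.638,0);Rt=toolR(J,p,s);g=np.array([.528,-.373,.067])
    q,e=ik(tcp_from_grip(g,Rt),Rt,q0);print("s",s,"p",np.degrees(p).round(),"grasp",q,round(e,4))
    if e>1e-3: continue
    for psi in(.6,1.0,1.4,1.638,2.0,2.4):
        d=np.array([np.cos(psi),np.sin(psi),0]);sp=np.array([.566,.095,.06+.05])-d*.015
        qq=q.copy();out=[];qs=[]
        for t in np.radians([30,60,80,100,115,130]):
            qq,e=ik(*pour_pose(sp,psi,t,p,s),qq);out.append(round(e,3));qs.append(qq)
        print("   psi",psi,out,qs[1],qs[-1])
E
```

```text
s 1 p 10.0 grasp [-0.91  1.24  0.81  1.31  2.61 -3.14] 0.7477
s 1 p 25.0 grasp [-0.91  1.09  0.9   0.99  2.43 -3.14] 0.8878
s 1 p 40.0 grasp [-0.86  0.75  1.18  0.55  2.01 -3.14] 0.9625
s -1 p 10.0 grasp [-0.95  0.93  1.15  0.75  2.27 -0.92] 0.0
   psi 0.6 [np.float64(0.0), np.float64(0.0), np.float64(0.0), np.float64(0.0), np.float64(0.0), np.float64(0.0)] [-0.25 -0.53  2.18  0.27  1.27  0.67] [ 0.2   0.53  1.19 -0.38  2.21  1.08]
   psi 1.0 [np.float64(0.0), np.float64(0.0), np.float64(0.0), np.float64(0.0), np.float64(0.0), np.float64(0.0)] [-0.34 -0.33  2.04  0.35  1.36  0.17] [ 0.31  0.44  1.32 -0.58  2.05  0.79]
   psi 1.4 [np.float64(0.0), np.float64(0.0), np.float64(0.0), np.float64(0.0), np.float64(0.0), np.float64(0.0)] [-0.35 -0.11  1.85  0.35  1.47 -0.22] [ 0.4   0.29  1.51 -0.73  1.83  0.56]
   psi 1.638 [np.float64(0.0), np.float64(0.0), np.float64(0.0), np.float64(0.0), np.float64(0.0), np.float64(0.0)] [-0.32  0.01  1.74  0.32  1.53 -0.42] [ 0.44  0.18  1.64 -0.8   1.69  0.43]
   psi 2.0 [np.float64(0.0), np.float64(0.0), np.float64(0.0), np.float64(0.0), np.float64(0
[... 2009 characters left out ...]
.0), np.float64(0.0), np.float64(0.111)] [-0.1  -0.09  1.82 -0.18  1.43  0.1 ] [ 0.46  0.48  1.44 -1.02  2.07  0.58]
   psi 1.638 [np.float64(0.0), np.float64(0.0), np.float64(0.0), np.float64(0.0), np.float64(0.011), np.float64(0.213)] [-0.1  -0.05  1.78 -0.18  1.39 -0.13] [ 0.5   0.36  1.57 -1.02  1.9   0.52]
   psi 2.0 [np.float64(0.0), np.float64(0.0), np.float64(0.0), np.float64(0.0), np.float64(0.125), np.float64(0.355)] [-0.08  0.01  1.71 -0.16  1.33 -0.48] [ 0.53  0.12  1.78 -1.02  1.61  0.35]
   psi 2.4 [np.float64(0.0), np.float64(0.0), np.float64(0.0), np.float64(0.0), np.float64(0.161), np.float64(0.425)] [-0.05  0.07  1.65 -0.12  1.28 -0.85] [ 0.47 -0.3   2.11 -1.02  1.12 -0.  ]
```

```bash
cat >> plan.py <<'E'
def rel(p,Rt):
    from station import ctrl
    o=ctrl.get_obs();R0=R.from_rotvec(o["tool_rot"]).as_matrix()
    return np.hstack([R0.T@(np.array(p)-o["tool_pos"]),R.from_matrix(R0.T@Rt).as_rotvec()])
P=np.radians(15);PSI=1.638;G0=np.array([.5275,-.3735,.067])
E
python3 - <<'E'
from plan import *
np.set_printoptions(precision=4,suppress=True)
Rt=toolR(jugR(PSI,0),P,-1);pg=tcp_from_grip(G0,Rt)
pre=pg-.10*Rt[:,2]+[0,0,.06]
r=rel(pre,Rt);print("pre",pre,r,np.linalg.norm(r[:3]),np.linalg.norm(r[3:]))
q=ik(pre,Rt,S[-2]["q"]);print(q)
print(Rt.T@[0,0,-.06],Rt)
E
```

```text
pre [ 0.5333 -0.4593  0.15  ] [-0.1202 -0.1137 -0.0611 -0.3406  0.5194  1.2794] 0.17638113466134428 1.4222215604544481
(array([-1.0002,  0.9507,  0.9089,  0.7612,  2.3999, -0.8168]), np.float64(1.3254517351432307e-15))
[-0.058   0.      0.0155] [[-0.0174  0.9977 -0.0649]
 [ 0.2582  0.0672  0.9637]
 [ 0.9659 -0.     -0.2588]]
```

```bash
python3 -m jog '0.085 -0.12 -0.114 -0.061 -0.341 0.519 1.279;0.085 -0.12 -0.114 -0.061 -0.341 0.519 1.279;0.085 -0.12 -0.114 -0.061 -0.341 0.519 1.279;0.085 -0.12 -0.114 -0.061 -0.341 0.519 1.279;0.085 -0.12 -0.114 -0.061 -0.341 0.519 1.279;0.085 -0.12 -0.114 -0.061 -0.341 0.519 1.279;0.085 -0.12 -0.114 -0.061 -0.341 0.519 1.279;0.085 -0.12 -0.114 -0.061 -0.341 0.519 1.279;0.085 -0.12 -0.114 -0.061 -0.341 0.519 1.279;0.085 -0.12 -0.114 -0.061 -0.341 0.519 1.279;0.085 -0.12 -0.114 -0.061 -0.341 0.519 1.279;0.085 -0.12 -0.114 -0.061 -0.341 0.519 1.279;0.085 -0.12 -0.114 -0.061 -0.341 0.519 1.279;0.085 -0.12 -0.114 -0.061 -0.341 0.519 1.279;0.085 -0.12 -0.114 -0.061 -0.341 0.519 1.279'
python3 - <<'E'
from plan import *
from h import *
log()
Rt=toolR(jugR(PSI,0),P,-1);pg=tcp_from_grip(G0,Rt)
print("down",rel(pg-.1*Rt[:,2],Rt),"in",rel(pg,Rt))
shot("top","t3")
r=ctrl.tip_of("top","jug_grip")[:2];print([(k["p"],at_z("top",k["xy"],.067)) for k in r])
shot("scene","s3")
r=ctrl.tip_of("scene","jug_grip")[:2];print([(k["p"],at_z("scene",k["xy"],.067)) for k in r])
E
```

```text
t: 6.28
tool_pos: [0.5368, -0.4572, 0.1604]
tool_rot: [-1.341, -1.454, -1.029]
contact_force: [0.3, 0.7, 0.6]
opening: 0.0851
grip_force: 0.0
t 6.2833 q [-0.9944  0.9364  0.9086  0.764   2.4011 -0.8177] p [ 0.5368 -0.4572  0.1604] F [0.2539 0.7043 0.602 ]
[[-0.0294  0.9973 -0.0678]
 [ 0.2676  0.0732  0.9607]
 [ 0.9631  0.0101 -0.269 ]]
down [-0.0682 -0.0044  0.0172 -0.0032  0.0106  0.0113] in [-0.0672 -0.0041  0.1172 -0.0032  0.0106  0.0113]
[(0.93, array([ 0.5284, -0.3635,  0.067 ]))]
[(0.72, array([ 0.5239, -0.3797,  0.067 ])), (0.57, array([ 0.7595, -0.3077,  0.067 ]))]
```

```bash
python3 -m jog '0.085 -0.035 -0.002 0.008 0 0.01 0.011;0.085 -0.068 -0.004 0.017 0 0.01 0.011;0.085 -0.068 -0.004 0.017 0 0.01 0.011;0.085 -0.068 -0.004 0.05 0 0.01 0.011;0.085 -0.067 -0.004 0.08 0 0.01 0.011;0.085 -0.067 -0.004 0.105 0 0.01 0.011;0.085 -0.067 -0.004 0.117 0 0.01 0.011;0.085 -0.067 -0.004 0.117 0 0.01 0.011;0.085 -0.067 -0.004 0.117 0 0.01 0.011'
python3 - <<'E'
from plan import *
from h import *
log()
Rt=toolR(jugR(PSI,0),P,-1);pg=tcp_from_grip(G0,Rt);print(rel(pg,Rt))
a=shot("top","t4");b=shot("scene","s4")
x=np.hstack([cv2.resize(a[190:270,400:500],(440,352)),cv2.resize(b[140:220,190:270],(352,352))])
cv2.imwrite("pics/c4.png",x[:,:,::-1])
E
```

```text
t: 7.23
tool_pos: [0.5269, -0.3628, 0.065]
tool_rot: [-1.34, -1.437, -1.027]
contact_force: [0.2, -0.6, -0.0]
opening: 0.0849
grip_force: 0.0
t 7.2333 q [-0.9424  0.8924  1.1664  0.6955  2.218  -0.9434] p [ 0.5269 -0.3628  0.065 ] F [ 0.1728 -0.5742 -0.015 ]
[[-0.0168  0.9975 -0.0683]
 [ 0.2577  0.0703  0.9637]
 [ 0.9661 -0.0014 -0.2583]]
[-0.0008 -0.0001  0.0002 -0.0035 -0.0006 -0.0005]
```

View pics/c4.png

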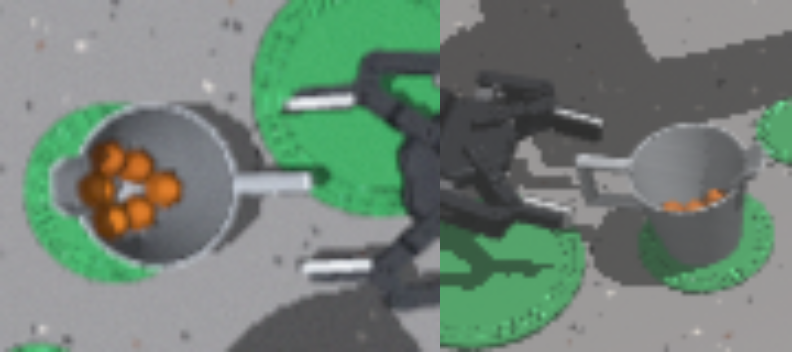

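The jaws straddle the handle bar symmetrically (bar at about (470, 231), fingertips at about (465, 213) and (469, 251) in the top image). Closing now.

```bash
python3 -m jog '0.03 0 0 0 0 0 0;0.03 0 0 0 0 0 0;0.03 0 0 0 0 0 0;0.03 0 0 0 0 0 0;0.03 0 0 0 0 0 0;0.0 0 0 0 0 0 0;0 0 0 0 0 0 0;0 0 0 0 0 0 0;0 0 0 0 0 0 0;0 0 0 0 0 0 0;0 0 0 0 0 0 0;0 0 0 0 0 0 0' 90
python3 - <<'E'
from plan import *
from h import *
log()
o=ctrl.get_obs();Rm=R.from_rotvec(o["tool_rot"]).as_matrix();print("up .05 in tool",Rm.T@[0,0,.05])
np.save("grasp_pose.npy",np.hstack([o["tool_pos"],o["tool_rot"]]))
E
```

```text
t: 8.33
tool_pos: [0.5266, -0.3629, 0.0635]
tool_rot: [-1.341, -1.435, -1.028]
contact_force: [1.6, -0.1, -0.0]
opening: 0.0096
grip_force: 87.9
t 8.3333 q [-0.9431  0.8942  1.1667  0.695   2.2166 -0.9439] p [ 0.5266 -0.3629  0.0635] F [ 1.6253 -0.1432 -0.029 ]
[[-0.0158  0.9976 -0.0674]
 [ 0.2575  0.0692  0.9638]
 [ 0.9661 -0.0022 -0.258 ]]
up .05 in tool [ 0.0483 -0.0001 -0.0129]
```

```bash
python3 -m jog '0 0.01 0 -0.003 0 0 0;0 0.029 0 -0.008 0 0 0;0 0.058 0 -0.015 0 0 0;0 0.087 0 -0.023 0 0 0;0 0.116 0 -0.031 0 0 0;0 0.135 0 -0.036 0 0 0;0 0.135 0 -0.036 0 0 0;0 0.135 0 -0.036 0 0 0'
python3 - <<'E'
from plan import *
from h import *
log()
o=ctrl.get_obs();Rm=R.from_rotvec(o["tool_rot"]).as_matrix()
# expected jug points with the nominal grasp
J=Rm@toolR(np.eye(3),P,-1).T; g=np.array(o["tool_pos"])-.011*Rm[:,2]; org=g-J@GRIP
for c in("top","scene"):
    im=shot(c,c[0]+"5")
    r=ctrl.tip_of(c,"jug_spout")[:2]
    print(c,"spout exp",proj(c,org+J@SP),[(k["p"],k["xy"]) for k in r],"mid/rim centre exp",proj(c,org+J@[0,0,.085]))
    m=ctrl.tip_of(c,"jug")[:1];print("org exp",proj(c,org),[(k["p"],k["xy"]) for k in m])
    cv2.imwrite("pics/%s5c.png"%c[0],im[:,:,::-1])
a=cv2.imread("pics/t5c.png");b=cv2.imread("pics/s5c.png")
u,v=proj("top",org).astype(int);u2,v2=proj("scene",org).astype(int)
cv2.imwrite("pics/c5.png",np.hstack([cv2.resize(a[v-45:v+45,u-50:u+50],(400,360)),cv2.resize(b[v2-55:v2+35,u2-50:u2+50],(400,360))]))
E
```

```text
t: 9.0
tool_pos: [0.5271, -0.3631, 0.2038]
tool_rot: [-1.344, -1.438, -1.027]
contact_force: [-0.5, -0.4, -3.1]
opening: 0.0098
grip_force: 88.0
t 9.0 q [-0.9427  0.7122  1.1847  0.7874  2.3347 -0.8003] p [ 0.5271 -0.3631  0.2038] F [-0.4783 -0.4181 -3.112 ]
[[-0.0164  0.9976 -0.067 ]
 [ 0.2607  0.069   0.963 ]
 [ 0.9653 -0.0017 -0.2612]]
top spout exp [427.7653 232.6572] [(0.95, [424.1, 228.5])] mid/rim centre exp [454.4474 231.2424]
org exp [443.1449 232.6524] [(0.66, [440.2, 226.2])]
scene spout exp [257.3421 143.8153] [(0.81, [258.5, 147.4]), (0.5, [264.7, 251.5])] mid/rim centre exp [238.6654 145.8995]
org exp [242.8787 164.9348] [(0.87, [245.7, 169.5])]
```

View pics/c5.png

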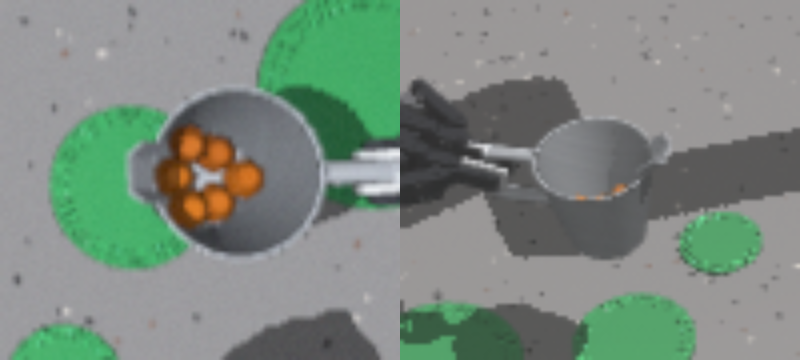

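The jug hangs upright in the grip, with all six lumps inside near the spout. Rim centre and spout sit within about 5 mm of the model (spout at (425, 230) in the top image). Next: work out the carry and pour poses.

```bash
cat >> plan.py <<'E'
SPT=np.array([.563,.076,.11])
E
python3 - <<'E'
from plan import *
np.set_printoptions(precision=4,suppress=True)
q=np.array([-0.9427,0.7122,1.1847,0.7874,2.3347,-0.8003])
for t,h in((20,.12),(45,.08),(60,.0)):
    p,Rt=pour_pose(SPT+[0,0,h],1.638,np.radians(t),P,-1);q,e=ik(p,Rt,q)
    print(t,p,rel(p,Rt),q,round(e,4))
pa,Ra=pour_pose(SPT+[0,0,.08],1.638,np.radians(45),P,-1)
pb,Rb=pour_pose(SPT,1.638,np.radians(60),P,-1)
print("A->B",Ra.T@(pb-pa))
E
```

```text
20 [ 0.5725 -0.0658  0.2383] [ 0.1109  0.0664  0.2734 -0.0038 -0.3532 -0.0033] [-0.569   0.2134  1.6377  0.7654  1.885  -0.622 ] 0.0
45 [ 0.5714 -0.049   0.2575] [ 0.1338  0.0663  0.2847 -0.0046 -0.7895 -0.0024] [-0.4298  0.0272  1.6695  0.4591  1.6989 -0.4965] 0.0
60 [ 0.57   -0.0273  0.2077] [ 0.0911  0.0666  0.3185 -0.0049 -1.0513 -0.0019] [-0.2957 -0.0182  1.7537  0.245   1.503  -0.3915] 0.0
A->B [-0.0061 -0.      0.0541]
```

```bash
python3 -m jog '0 0.01 0.003 0.01 0 0 0;0 0.022 0.008 0.03 0 -0.02 0;0 0.035 0.015 0.06 0 -0.06 0;0 0.05 0.022 0.09 0 -0.1 0;0 0.06 0.03 0.12 0 -0.14 0;0 0.075 0.038 0.15 0 -0.18 0;0 0.085 0.046 0.18 0 -0.23 0;0 0.095 0.053 0.21 0 -0.27 0;0 0.103 0.06 0.24 0 -0.31 0;0 0.109 0.065 0.262 0 -0.35 0;0 0.113 0.066 0.273 0 -0.42 0;0 0.118 0.066 0.278 0 -0.49 0;0 0.122 0.066 0.28 0 -0.56 0;0 0.128 0.066 0.283 0 -0.63 0;0 0.131 0.066 0.284 0 -0.7 0;0 0.134 0.066 0.285 -0.004 -0.76 -0.002;0 0.134 0.066 0.285 -0.004 -0.79 -0.002;0 0.134 0.066 0.285 -0.004 -0.79 -0.002;0 0.134 0.066 0.285 -0.004 -0.79 -0.002'
python3 - <<'E'
from plan import *
from h import *
log()
o=ctrl.get_obs();Rm=R.from_rotvec(o["tool_rot"]).as_matrix()
J=Rm@toolR(np.eye(3),P,-1).T; g=np.array(o["tool_pos"])-.011*Rm[:,2]; org=g-J@GRIP
print("tilt",np.degrees(np.arccos(J[2,2])),"spout",org+J@SP)
for c in("top","scene"):
    im=shot(c,c[0]+"6")
    print(c,"spout exp",proj(c,org+J@SP),[(k["p"],k["xy"]) for k in ctrl.tip_of(c,"jug_spout")[:2]])
for t in(60,):
    p,Rt=pour_pose(SPT,1.638,np.radians(t),P,-1);print(rel(p,Rt))
a=cv2.imread("pics/t6.png");b=cv2.imread("pics/s6.png")
cv2.imwrite("pics/c6.png",np.hstack([cv2.resize(a[170:270,250:350],(400,400)),cv2.resize(b[140:240,290:390],(400,400))]))
E
```

```text
t: 10.88
tool_pos: [0.5708, -0.0484, 0.2587]
tool_rot: [-1.855, -1.987, -0.496]
contact_force: [1.1, 1.4, -3.1]
opening: 0.0096
grip_force: 88.0
t 10.8833 q [-0.4286  0.0238  1.6706  0.4577  1.6994 -0.496 ] p [ 0.5708 -0.0484  0.2587] F [ 1.0789  1.3698 -3.1004]
[[-0.0597  0.9977 -0.0334]
 [ 0.865   0.0684  0.497 ]
 [ 0.4982  0.0007 -0.8671]]
tilt 45.121047370427206 spout [0.5623 0.0765 0.1909]
top spout exp [286.6209 212.2236] [(0.69, [284.6, 210.1])]
scene spout exp [352.5902 179.1038] [(0.67, [351.9, 181.9]), (0.26, [263.8, 251.9])]
[-0.0058  0.0005  0.0546 -0.0001 -0.2597 -0.0006]
```

View pics/c6.png

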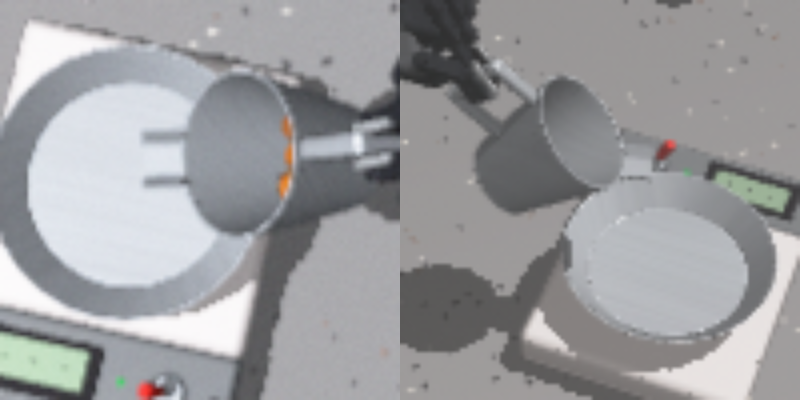

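The jug is tilted 45° with its spout over the near part of the pan (trough at (290, 210) top). All the lumps are inside at the back. Lowering to pour height.

```bash
python3 -m jog '0 -0.001 0 0.01 0 -0.05 0;0 -0.002 0 0.02 0 -0.1 0;0 -0.003 0 0.03 0 -0.15 0;0 -0.004 0 0.04 0 -0.2 0;0 -0.005 0 0.048 0 -0.24 0;0 -0.006 0 0.0545 0 -0.26 0;0 -0.006 0 0.0545 0 -0.26 0;0 -0.006 0 0.0545 0 -0.26 0;0 -0.006 0 0.0545 0 -0.26 0;0 -0.006 0 0.0545 0 -0.26 0'
python3 - <<'E'
from plan import *
from h import *
log()
o=ctrl.get_obs();Rm=R.from_rotvec(o["tool_rot"]).as_matrix()
J=Rm@toolR(np.eye(3),P,-1).T; g=np.array(o["tool_pos"])-.011*Rm[:,2]; org=g-J@GRIP
print("tilt",np.degrees(np.arccos(J[2,2])),"spout",org+J@SP)
for c in("top","scene"):
    im=shot(c,c[0]+"7")
    print(c,"spout exp",proj(c,org+J@SP),[(k["p"],k["xy"]) for k in ctrl.tip_of(c,"jug_spout")[:2]])
q=np.array(o["q"])
for t in(65,70,75,80,85,90,95,100,105,110,115,120,125,130):
    p,Rt=pour_pose(SPT,1.638,np.radians(t),P,-1);q,e=ik(p,Rt,q);print(t,rel(p,Rt),round(e,4),q[3])
E
```

```text
t: 11.92
tool_pos: [0.5702, -0.0279, 0.2092]
tool_rot: [-2.009, -2.148, -0.265]
contact_force: [-0.1, -1.5, -2.7]
opening: 0.0099
grip_force: 88.0
t 11.9167 q [-0.2962 -0.0204  1.7531  0.2443  1.5031 -0.3912] p [ 0.5702 -0.0279  0.2092] F [-0.0632 -1.5199 -2.7406]
[[-0.0648  0.9978 -0.015 ]
 [ 0.9641  0.0665  0.2569]
 [ 0.2574  0.0022 -0.9663]]
tilt 60.08627612346431 spout [0.5636 0.0753 0.1113]
top spout exp [290.0081 214.4061] [(0.86, [292.5, 212.7])]
scene spout exp [350.3899 196.0536] [(0.67, [348.8, 198.0])]
65 [ 0.0108 -0.0001 -0.0046  0.0021 -0.0855  0.0002] 0.0 0.16673555851337843
70 [ 0.0222 -0.0001 -0.0098  0.0021 -0.1727  0.0001] 0.0 0.08486753741814407
75 [ 0.0339 -0.0001 -0.0139  0.0021 -0.26    0.    ] 0.0 3.836585059952899e-11
80 [ 0.0459 -0.0001 -0.0169  0.0021 -0.3473 -0.0001] 0.0 -0.08699253119353921
85 [ 0.0582 -0.     -0.0189  0.0021 -0.4345 -0.0002] 0.0 -0.17505706911757643
90 [ 0.0706 -0.     -0.0198  0.0021 -0.5218 -0.0003] 0.0 -0.26305270239813255
95 [ 0.083  -0.     -0.0197  0.0021 -0.6091 -0.0004] 0.0 -0.3498603636021773
100 [ 0.0953 -0.     -0.0184  0.0021 -0.6963 -0.0005] 0.0 -0.43448901225534636
105 [ 0.1075 -0.     -0.0161  0.0021 -0.7836 -0.0005] 0.0 -0.5161566751083435
110 [ 0.1195 -0.     -0.0128  0.0021 -0.8709 -0.0006] 0.0 -0.5943338139887736
115 [ 0.1311 -0.     -0.0084  0.0021 -0.9581 -0.0007] 0.0 -0.6687483738576879
120 [ 0.1423 -0.0001 -0.003   0.002  -1.0454 -0.0008] 0.0 -0.7393611580192624
125 [ 0.153  -0.0001  0.0034  0.002  -1.1327 -0.0009] 0.0 -0.806324127653146
130 [ 0.1631 -0.0001  0.0106  0.002  -1.2199 -0.001 ] 0.0 -0.8699333722633608
```

```bash
python3 -m jog '0 0.005 0 -0.002 0 -0.043 0;0 0.011 0 -0.005 0 -0.086 0;0 0.016 0 -0.007 0 -0.13 0;0 0.022 0 -0.010 0 -0.173 0;0 0.028 0 -0.012 0 -0.216 0;0 0.034 0 -0.014 0 -0.26 0;0 0.037 0 -0.0147 0 -0.28 0;0 0.040 0 -0.0154 0 -0.304 0;0 0.043 0 -0.0162 0 -0.325 0;0 0.046 0 -0.0169 0 -0.347 0;0 0.049 0 -0.0174 0 -0.369 0;0 0.052 0 -0.018 0 -0.391 0;0 0.055 0 -0.0185 0 -0.413 0;0 0.058 0 -0.0189 0 -0.434 0;0 0.061 0 -0.0192 0 -0.456 0;0 0.0644 0 -0.0195 0 -0.478 0;0 0.0675 0 -0.0197 0 -0.5 0;0 0.0706 0 -0.0198 0 -0.522 0;0 0.0706 0 -0.0198 0 -0.522 0;0 0.0706 0 -0.0198 0 -0.522 0'
cat > st.py <<'E'
from plan import *
from h import *
def st(n,ts,view=False):
    o=log();Rm=R.from_rotvec(o["tool_rot"]).as_matrix()
    J=Rm@toolR(np.eye(3),P,-1).T; g=np.array(o["tool_pos"])-.011*Rm[:,2]; org=g-J@GRIP
    print("tilt",np.degrees(np.arccos(J[2,2])),"spout",org+J@SP)
    a=shot("top","t"+n);b=shot("scene","s"+n)
    for c,im in(("top",a),("scene",b)):
        Rr,G,B=[im[...,i].astype(int) for i in range(3)]
        m=((Rr>130)&(Rr-B>80)&(G>50)&(G<170)).astype(np.uint8);m[:,:200]=0;m[:,480:]=0;m[:150]=0;m[290:]=0
        k,l,s,ce=cv2.connectedComponentsWithStats(m)
        print(c,[(ce[i].round(0),s[i,4]) for i in range(1,k) if s[i,4]>5])
    q=np.array(o["q"])
    for t in ts:
        p,Rt=pour_pose(SPT,1.638,np.radians(t),P,-1);q,e=ik(p,Rt,q);print(t,rel(p,Rt),round(e,4))
    cv2.imwrite("pics/c%s.png"%n,np.hstack([cv2.resize(a[165:265,240:340],(400,400)),cv2.resize(b[150:250,300:400],(400,400))])[:,:,::-1])
E
python3 -c "
from st import *
st('8',(95,100,105,110,115))"
```

```text
t: 13.78
tool_pos: [0.5655, 0.0362, 0.2459]
tool_rot: [2.005, 2.147, -0.263]
contact_force: [0.1, 0.1, -2.8]
opening: 0.0093
grip_force: 88.1
t 13.7833 q [ 0.0572 -0.0752  1.7443 -0.2635  1.4716  0.015 ] p [0.5655 0.0362 0.2459] F [ 0.0609  0.0718 -2.7873]
[[-0.0657  0.9977  0.0191]
 [ 0.9636  0.0684 -0.2585]
 [-0.2592  0.0014 -0.9658]]
tilt 90.0207388978327 spout [0.5629 0.0769 0.1095]
top [(array([268., 233.]), np.int32(758)), (array([235., 195.]), np.int32(515)), (array([204., 241.]), np.int32(597)), (array([221., 274.]), np.int32(35)), (array([231., 285.]), np.int32(35)), (array([238., 284.]), np.int32(14))]
scene [(array([348., 193.]), np.int32(17))]
95 [ 0.0103  0.0001 -0.0063  0.0016 -0.087  -0.0002] 0.0
100 [ 0.0217  0.0001 -0.0114  0.0016 -0.1743 -0.0003] 0.0
105 [ 0.0334  0.0001 -0.0155  0.0016 -0.2615 -0.0003] 0.0
110 [ 0.0454  0.0002 -0.0185  0.0016 -0.3488 -0.0004] 0.0
115 [ 0.0577  0.0002 -0.0205  0.0016 -0.4361 -0.0005] 0.0
```

```bash
python3 -m jog '0 0.0025 0 -0.0015 0 -0.022 0;0 0.005 0 -0.003 0 -0.044 0;0 0.0077 0 -0.0047 0 -0.065 0;0 0.0103 0 -0.0063 0 -0.087 0;0 0.013 0 -0.0075 0 -0.109 0;0 0.016 0 -0.009 0 -0.131 0;0 0.0188 0 -0.0102 0 -0.153 0;0 0.0217 0 -0.0114 0 -0.174 0;0 0.0246 0 -0.0125 0 -0.196 0;0 0.0275 0 -0.0135 0 -0.218 0;0 0.0305 0 -0.0146 0 -0.24 0;0 0.0334 0 -0.0155 0 -0.262 0;0 0.0364 0 -0.0163 0 -0.283 0;0 0.0394 0 -0.0171 0 -0.305 0;0 0.0424 0 -0.0178 0 -0.327 0;0 0.0454 0 -0.0185 0 -0.349 0;0 0.0454 0 -0.0185 0 -0.349 0;0 0.0454 0 -0.0185 0 -0.349 0;0 0.0454 0 -0.0185 0 -0.349 0;0 0.0454 0 -0.0185 0 -0.349 0'
python3 -c "
from st import *
st('9',(115,120,125,130))"
```

```text
t: 15.55
tool_pos: [0.5624, 0.084, 0.2524]
tool_rot: [1.802, 1.926, -0.566]
contact_force: [-0.4, 0.4, -2.8]
opening: 0.0103
grip_force: 88.3
t 15.55 q [ 0.2858  0.0212  1.7059 -0.5948  1.5645  0.2692] p [0.5624 0.084  0.2524] F [-0.4465  0.3875 -2.8491]
[[-0.0538  0.9977  0.0402]
 [ 0.8174  0.0671 -0.5722]
 [-0.5736  0.0021 -0.8191]]
tilt 110.00343235925126 spout [0.5633 0.0758 0.1103]
top [(array([275., 220.]), np.int32(16)), (array([273., 228.]), np.int32(30)), (array([285., 268.]), np.int32(11))]
scene [(array([363., 201.]), np.int32(47)), (array([367., 207.]), np.int32(23)), (array([376., 208.]), np.int32(18)), (array([366., 214.]), np.int32(22))]
115 [ 0.0113  0.0001 -0.006   0.0016 -0.0872 -0.0015] 0.0
120 [ 0.0226  0.0001 -0.0111  0.0015 -0.1745 -0.0016] 0.0
125 [ 0.0343  0.0001 -0.0151  0.0014 -0.2618 -0.0016] 0.0
130 [ 0.0464  0.     -0.0182  0.0014 -0.349  -0.0017] 0.0
```

View pics/c9.png

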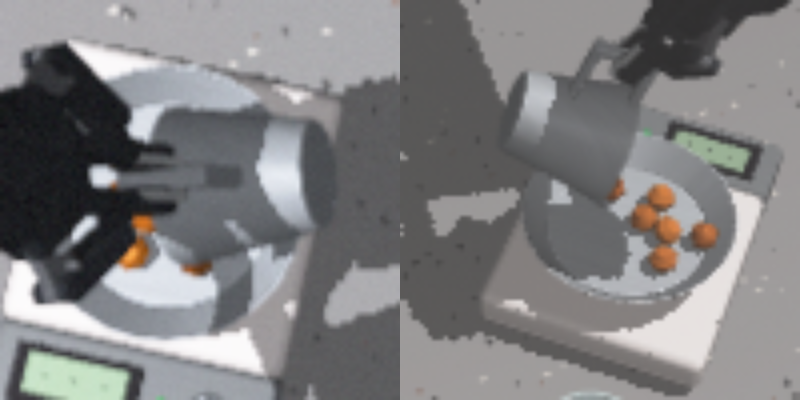

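```bash
python3 -m jog '0 0.0055 0 -0.003 0 -0.044 0;0 0.0113 0 -0.006 0 -0.087 0;0 0.017 0 -0.0087 0 -0.131 0;0 0.0226 0 -0.0111 0 -0.1745 0;0 0.0226 0 -0.0111 0 -0.1745 0;0 0.0226 0 -0.0111 0 -0.1745 0;0 0.0226 0 -0.0111 0 -0.1745 0;0 0.0226 0 -0.0111 0 -0.1745 0'
python3 -c "
from st import *
print([at_z('scene',u,.07) for u in((354,197),(363,201),(366,214),(376,208))],[at_z('top',u,.07) for u in ((289,231),(275,220),(273,228))])
st('10',(105,90,75,60))"
```

```text
t: 16.32
tool_pos: [0.5609, 0.1086, 0.249]
tool_rot: [1.693, 1.808, -0.698]
contact_force: [-0.2, 0.4, -2.3]
opening: 0.0099
grip_force: 88.3
[array([0.5314, 0.086 , 0.07  ]), array([0.543 , 0.1172, 0.07  ]), array([0.5945, 0.1323, 0.07  ]), array([0.5646, 0.1618, 0.07  ])] [array([0.5245, 0.0804, 0.07  ]), array([0.5521, 0.1166, 0.07  ]), array([0.5317, 0.1212, 0.07  ])]
t 16.3167 q [ 0.382   0.1021  1.6792 -0.7393  1.6353  0.3735] p [0.5609 0.1086 0.249 ] F [-0.1612  0.3505 -2.2841]
[[-0.0451  0.9978  0.0492]
 [ 0.7062  0.0667 -0.7048]
 [-0.7066  0.003  -0.7076]]
tilt 119.95567389681274 spout [0.5635 0.0759 0.1105]
top [(array([273., 228.]), np.int32(19)), (array([288., 231.]), np.int32(12))]
scene []
105 [-0.0284  0.      0.0236  0.0019  0.2612 -0.0021] 0.0
90 [-0.0501  0.      0.0538  0.0022  0.523  -0.0019] 0.0
75 [-0.0634 -0.      0.0885  0.0025  0.7848 -0.0016] 0.0
60 [-0.0672 -0.0001  0.1255  0.0027  1.0466 -0.0013] 0.0
```

Six lumps lie in the pan; the sixth, at about (0.53, 0.084), agrees between both cameras at floor height. Now raising and untilting.

Run:
```python
from plan import *
np.set_printoptions(precision=4,suppress=True)
from station import ctrl
q=np.array(ctrl.get_obs()["q"])
for t,h,dy in((120,.03,0),(100,.06,-.01),(80,.09,-.03),(60,.12,-.05),(40,.13,-.08),(20,.13,-.12),(0,.13,-.15)):
    p,Rt=pour_pose(SPT+[0,dy,h],1.638,np.radians(t),P,-1);q,e=ik(p,Rt,q);print(t,p,rel(p,Rt),round(e,4),q)
```

```text
120 [0.5608 0.1087 0.2785] [-0.0207  0.0001 -0.021   0.0016 -0.0006 -0.0024] 0.0 [ 0.3822  0.0794  1.6529 -0.7421  1.6735  0.3381]
100 [0.5641 0.0495 0.3114] [-0.0859 -0.0005 -0.0024  0.002   0.3485 -0.0021] 0.0 [ 0.1583 -0.0773  1.6644 -0.4345  1.5944  0.0894]
80 [ 0.5673 -0.0178  0.3272] [-0.1447 -0.0018  0.034   0.0024  0.6975 -0.0017] 0.0 [-0.1213 -0.1251  1.6431 -0.0858  1.6071 -0.1923]
60 [ 0.57   -0.0773  0.3277] [-0.1873 -0.0031  0.0758  0.0027  1.0466 -0.0013] 0.0 [-0.3766 -0.0569  1.5919  0.2385  1.717  -0.422 ]
40 [ 0.5718 -0.1344  0.2964] [-0.2055 -0.0051  0.1383  0.003   1.3957 -0.0009] 0.0 [-0.5762  0.1072  1.542   0.4982  1.8534 -0.5907]
20 [ 0.5725 -0.1858  0.2483] [-0.2078 -0.0079  0.2086  0.0033  1.7447 -0.0003] 0.0 [-0.7106  0.3369  1.4713  0.7001  2.0085 -0.7005]
0 [ 0.5722 -0.2101  0.1992] [-0.1903 -0.0101  0.2604  0.0035  2.0938  0.0003] 0.0 [-0.7731  0.5663  1.4097  0.8905  2.1641 -0.7383]
```

```bash
python3 -m jog '0 -0.010 0 -0.010 0 0 0;0 -0.021 0 -0.021 0 0 0;0 -0.042 0 -0.015 0 0.116 0;0 -0.064 0 -0.009 0 0.232 0;0 -0.086 0 -0.002 0 0.348 0;0 -0.106 -0.001 0.010 0 0.465 0;0 -0.125 -0.001 0.022 0 0.58 0;0 -0.145 -0.002 0.034 0 0.697 0;0 -0.159 -0.002 0.048 0 0.814 0;0 -0.173 -0.003 0.062 0 0.93 0;0 -0.187 -0.003 0.076 0 1.046 0;0 -0.193 -0.004 0.097 0 1.16 0;0 -0.2 -0.005 0.118 0 1.28 0;0 -0.205 -0.005 0.138 0 1.396 0;0 -0.206 -0.006 0.162 0 1.51 0;0 -0.207 -0.007 0.186 0 1.63 0;0 -0.208 -0.008 0.209 0.002 1.745 0;0 -0.204 -0.009 0.226 0.003 1.86 0;0 -0.197 -0.01 0.243 0.003 1.98 0;0 -0.19 -0.01 0.26 0.003 2.094 0'
python3 - <<'E'
from plan import *
from h import *
log();o=ctrl.get_obs()
g=np.load("grasp_pose.npy");Rt=R.from_rotvec(g[3:]).as_matrix();pa=g[:3]+[0,0,.06]
print("above",pa,rel(pa,Rt),"down .05:",Rt.T@[0,0,-.05])
a=shot("top","t11");b=shot("scene","s11")
cv2.imwrite("pics/c11.png",np.hstack([cv2.resize(a[165:265,240:440],(800,400)),])[:,:,::-1])
E
```

```text
t: 18.08
tool_pos: [0.5724, -0.2119, 0.1999]
tool_rot: [-1.343, -1.439, -1.031]
contact_force: [0.7, -0.2, -2.3]
opening: 0.0099
grip_force: 88.3
t 18.0833 q [-0.7745  0.5675  1.4057  0.8893  2.166  -0.7398] p [ 0.5724 -0.2119  0.1999] F [ 0.7311 -0.2366 -2.3004]
[[-0.0198  0.9977 -0.065 ]
 [ 0.2596  0.0679  0.9633]
 [ 0.9655  0.0022 -0.2604]]
above [ 0.5266 -0.3629  0.1235] [-0.1121 -0.0562 -0.1226  0.0024  0.0025  0.0038] down .05: [-0.0483  0.0001  0.0129]
```

View pics/c11.png

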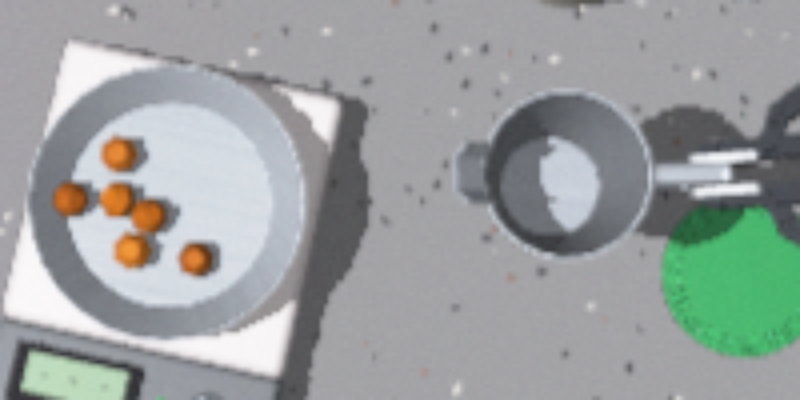

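All six lumps are in the pan and the jug is empty and upright. Next I'll measure the coaster and the jug axis to fix the set-down target.

Run:
```python
from plan import *
from h import *
o=ctrl.get_obs();g=np.load("grasp_pose.npy");Rt=R.from_rotvec(g[3:]).as_matrix()
rim=at_z("top",(382.3,208.3),.226)
off=rim[:2]-np.array(o["tool_pos"])[:2];print("jug axis now",rim,"off",off,"nominal off",(0.086-.011*.966)*np.array([-.067,.998]))
print("jug if put back at grasp pose",g[:2]+off)
for c,f in(("scene","s11"),("top","t11")):
    im=cv2.imread(f"pics/{f}.png").astype(int);B,G,Rr=im[...,0],im[...,1],im[...,2]
    m=((G-Rr>35)&(G-B>18)).astype(np.uint8);n,l,s,ce=cv2.connectedComponentsWithStats(m)
    for i in range(1,n):
        if s[i,4]>60:
            cn=max(cv2.findContours((l==i).astype(np.uint8),0,1)[0],key=len)
            print(c,s[i,4],cv2.minEnclosingCircle(np.array([at_z(c,p[0]+[0,0],.005)[:2] for p in cn]).astype(np.float32)))
```

```text
jug axis now [ 0.57  -0.134  0.226] off [0.0002 0.076 ] nominal off [-0.0051  0.0752]
jug if put back at grasp pose [ 0.5268 -0.287 ]
scene 550 ((0.5265331864356995, -0.2819698750972748), 0.055256783962249756)
scene 1053 ((0.5890722274780273, -0.44389796257019043), 0.07790868729352951)
top 98 ((0.6532031297683716, -0.44267553091049194), 0.036723069846630096)
top 1184 ((0.5245805382728577, -0.2807629406452179), 0.055151380598545074)
top 579 ((0.5513694286346436, -0.4396846294403076), 0.05654381588101387)
top 687 ((0.3942236602306366, -0.23447975516319275), 0.03919440880417824)
```

```bash
python3 -m jog '0 -0.01 -0.007 -0.015 0 0 0;0 -0.03 -0.018 -0.04 0 0 0;0 -0.055 -0.03 -0.065 0 0 0.001;0 -0.08 -0.042 -0.09 0.001 0.001 0.002;0 -0.1 -0.052 -0.108 0.002 0.002 0.004;0 -0.111 -0.056 -0.118 0.0024 0.0025 0.004;0 -0.111 -0.056 -0.118 0.0024 0.0025 0.004;0 -0.125 -0.056 -0.114 0.0024 0.0025 0.004;0 -0.14 -0.056 -0.11 0.0024 0.0025 0.004;0 -0.15 -0.056 -0.1075 0.0024 0.0025 0.004;0 -0.155 -0.056 -0.106 0.0024 0.0025 0.004;0 -0.155 -0.056 -0.106 0.0024 0.0025 0.004;0 -0.155 -0.056 -0.106 0.0024 0.0025 0.004'
python3 - <<'E'
from plan import *
from h import *
log()
g=np.load("grasp_pose.npy");Rt=R.from_rotvec(g[3:]).as_matrix();pa=g[:3]+[0,.005,0]
print(rel(pa,Rt))
for c in("top","scene"):
    shot(c,c[0]+"12");print([(k["p"],at_z(c,k["xy"],.02)) for k in ctrl.tip_of(c,"jug")[:1]])
E
```

```text
t: 19.27
tool_pos: [0.526, -0.3543, 0.0762]
tool_rot: [-1.34, -1.432, -1.025]
contact_force: [-1.1, -0.1, -2.0]
opening: 0.0096
grip_force: 88.4
t 19.2667 q [-0.937   0.8643  1.1919  0.7029  2.2199 -0.932 ] p [ 0.526  -0.3543  0.0762] F [-1.084  -0.121  -2.0416]
[[-0.0124  0.9975 -0.0696]
 [ 0.2554  0.0705  0.9643]
 [ 0.9668 -0.0058 -0.2556]]
[-0.0133  0.0004 -0.0003 -0.0021 -0.0024 -0.0032]
[(0.88, array([ 0.5286, -0.2696,  0.02  ]))]
[(0.91, array([ 0.5143, -0.2659,  0.02  ]))]
```

```bash
python3 -m jog '0 -0.003 0 0 0 0 0;0 -0.006 0 0 0 0 0;0 -0.008 0 0 -0.001 -0.002 -0.002;0 -0.0095 0 0 -0.002 -0.002 -0.003;0 -0.0105 0 0 -0.002 -0.002 -0.003;0 -0.0115 0 0 -0.002 -0.002 -0.003;0 -0.0115 0 0 -0.002 -0.002 -0.003;0 -0.0115 0 0 -0.002 -0.002 -0.003'
python3 -c "from h import *;log()"
```

```text
t: 20.13
tool_pos: [0.5261, -0.3581, 0.0654]
tool_rot: [-1.343, -1.435, -1.028]
contact_force: [1.5, -0.3, -2.3]
opening: 0.0094
grip_force: 88.3
t 20.1333 q [-0.9404  0.8829  1.1811  0.6967  2.2114 -0.9439] p [ 0.5261 -0.3581  0.0654] F [ 1.4816 -0.306  -2.3013]
[[-0.0159  0.9977 -0.0664]
 [ 0.2582  0.0682  0.9637]
 [ 0.966  -0.0019 -0.2587]]
```

```bash
python3 -m jog '0 -0.0005 0 0 0 0 0;0 -0.001 0 0 0 0 0;0 -0.0015 0 0 0 0 0;0 -0.0015 0 0 0 0 0'; python3 -m jog '0 -0.0005 0 0 0 0 0;0 -0.0005 0 0 0 0 0;0 -0.0005 0 0 0 0 0'
```

```text
t: 20.47
tool_pos: [0.5261, -0.3586, 0.0643]
tool_rot: [-1.342, -1.436, -1.029]
contact_force: [0.3, -0.2, -1.3]
opening: 0.01
grip_force: 88.4
t: 20.72
tool_pos: [0.5261, -0.3587, 0.0639]
tool_rot: [-1.342, -1.436, -1.029]
contact_force: [-0.4, 0.1, -0.8]
opening: 0.0094
grip_force: 88.5
```

```bash
python3 -m jog '0 -0.0005 0 0 0 0 0;0 -0.0008 0 0 0 0 0;0 -0.0008 0 0 0 0 0;0 -0.0008 0 0 0 0 0'
python3 - <<'E'
from h import *
from plan import *
for c in("top","scene"):
    shot(c,c[0]+"13");print([(k["p"],at_z(c,k["xy"],.005)) for k in ctrl.tip_of(c,"jug")[:1]])
E
```

```text
t: 21.05
tool_pos: [0.5261, -0.359, 0.0634]
tool_rot: [-1.342, -1.436, -1.029]
contact_force: [-0.4, -0.8, 2.6]
opening: 0.0097
grip_force: 88.7
[(0.76, array([ 0.5273, -0.2729,  0.005 ]))]
[(0.69, array([ 0.5281, -0.2776,  0.005 ]))]
```

The jug now rests on the coaster with slight pressure. Releasing and backing straight off.

```bash
python3 -m jog '0 0 0 0 0 0 0;0 0 0 0 0 0 0;0.015 0 0 0 0 0 0;0.025 0 0 0 0 0 0;0.05 0 0 0 0 0 0;0.085 0 0 0 0 0 0;0.085 0 0 0 0 0 0;0.085 0 0 0 0 0 0;0.085 0 0 0 0 0 0;0.085 0 0 0 0 0 0;0.085 0 0 0 0 0 0;0.085 0 0 -0.02 0 0 0;0.085 0 0 -0.05 0 0 0;0.085 0 0 -0.085 0 0 0;0.085 0 0 -0.12 0 0 0;0.085 0.03 0 -0.13 0 0 0;0.085 0.07 0 -0.14 0 0 0;0.085 0.1 0 -0.15 0 0 0;0.085 0.1 0 -0.15 0 0 0;0.085 0.1 0 -0.15 0 0 0' 20
python3 - <<'E'
from h import *
log()
a=shot("top","t14");b=shot("scene","s14")
cv2.imwrite("pics/c14.png",np.vstack([cv2.resize(a[150:300,230:490],(520,300)),cv2.resize(b[130:280,170:430],(520,300))])[:,:,::-1])
for c in("top","scene"):
    print([(k["p"],at_z(c,k["xy"],.005)) for k in ctrl.tip_of(c,"jug")[:1]])
E
```

```text
t: 22.92
tool_pos: [0.535, -0.4787, 0.202]
tool_rot: [-1.346, -1.443, -1.028]
contact_force: [0.4, -0.5, -0.7]
opening: 0.0846
grip_force: 0.0
t 22.9167 q [-1.0096  0.9339  0.8415  0.8133  2.4617 -0.743 ] p [ 0.535  -0.4787  0.202 ] F [ 0.39   -0.5452 -0.6685]
[[-0.0199  0.9977 -0.0652]
 [ 0.2643  0.0681  0.962 ]
 [ 0.9642  0.0019 -0.265 ]]
[(0.8, array([ 0.5279, -0.2826,  0.005 ]))]
[(0.97, array([ 0.5288, -0.2711,  0.005 ]))]
```

View pics/c14.png

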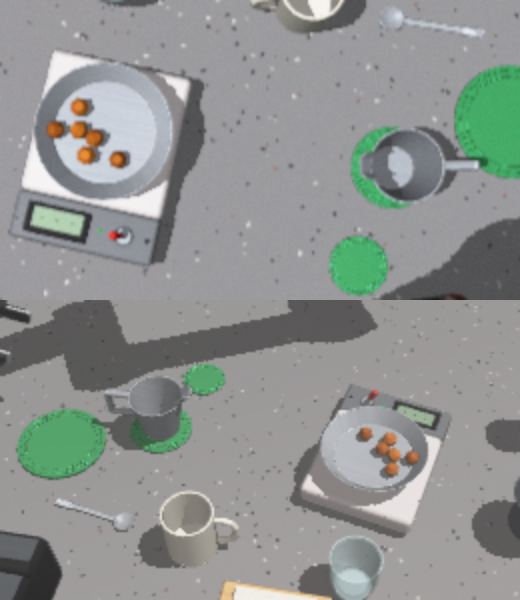

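The jug stands upright on its coaster (about (430, 233) top). Six lumps lie in the pan, the toggle is on, the bystanders are unmoved and the gripper is clear. Handing in.

```bash
python3 -c "
from station import ctrl
print(ctrl.finish_job())"
```

```text
the job is handed in; nothing more can be done
None
```

I handed the job in at about 23 s of the 67 s allowed: the last pictures show the scale on, all six lumps in the pan, the empty jug upright on its coaster and the bystanders looking unmoved, but the hand-in returned no verdict.

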